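Latch the aluminium box into its bay on the changing table

ROBOT

A 6-joint arm with a two-finger parallel gripper is mounted at the origin on the work surface. World frame = base frame: x ahead of the robot, y to its left, z up, the work surface at z = 0. Lengths are in m, angles in rad, forces in N, time in s.
With the tool pointing down it reaches from about 0.375 to 0.9 m from the base axis. Payload 3.1 kg.
Tool frame: the origin (TCP) lies midway between the tips of the shut fingers; the grasp point (between the pads) lies 19 mm behind it; z points along the fingers, y is the line along which they close (so a half turn about z gives the same grasp; the last joint's range is limited). The gripper opens to 85 mm and grips with 20 to 120 N. Pads are 22 mm wide; open, the fingers measure 114 mm over their backs; the gripper's body (76 mm by 85 mm) begins 54 mm behind the grasp point. The pads swing forward as they close: fully open they stand 13 mm farther back than shut.
Start: joints at [-1.403, 0.527, 1.433, -0, 1.181, -0.178], TCP at [0.212, -0.588, 0.231] pointing down, gripper open.
Joint ranges: [-3.08, 3.08], [-0.75, 2.2], [0.22, 2.44], [-1.43, 4.57], [0, 2.65], [-2.85, 2.85]. Speed limits (rad/s): [2.79, 2.79, 3.14, 3.14, 3.14, 3.14].

INTERFACE

Orientations are given as a 3x3 rotation matrix whose columns are the frame's x, y, z axes.
In Python, from station import bot gives the robot as it stands. Calls block until the motion is done:
- bot.movep(position, orientation): joint-space move of the TCP to a pose.
- bot.move_straight(position, orientation=None, max_speed=0.15, guard=None): straight line of the TCP; orientation=None keeps the orientation; max_speed is the mean speed in m/s. With guard (N) it stops when the force on the tool has changed by that much, and returns True; else False.
- bot.move_joints(angles): joint-space move.
- bot.gripper_to(opening): finger opening in m; the grip force is fixed at half the most; returns when the fingers have stopped.
- bot.hold(seconds).
- bot.ik(position, orientation): joint angles nearest the present ones, or None.
- bot.capture(name): name is "scene" or "top" or "wrist"; returns the picture (420x560x3 uint8, red, green, blue); there is no depth.
- bot.calibration(name): a dict with "fx", "fy", "cx", "cy" (pixels), "extrinsics" (4x4, takes a point from camera to world coordinates); the wrist camera has in their place "T_tool_cam" (4x4, takes a point from camera to tool coordinates, whose origin is the TCP and whose axes are the flange's). Camera axes: x right, y up, looking along -z (the intrinsics and any distortion apply to the point x, -y, -z); pixel columns grow to the right and rows downward; lengths in m; the calibration is good to about 2 mm. A picture is of the moment at which its call begins: read the wrist's pose just before it. calibration takes no time and is no camera call.
A pose or a line that the arm cannot do raises bot.PlanningError and nothing moves.
- bot.sign_off(): hands the job in; it is judged then, once.
Trained networks look in the newest picture that a camera, given by its name, has taken for a name from the list of things; names that differ only in an ending like _2 or _b are one class to them, and where a whole thing is asked for, a point or a joint stands for the part that bears it (a point fixed in the world has none). Each returns a list of dicts, best first, with "p" (0 to 1); they miss things now and then, are a little off and sometimes report something else, mostly with a low value. They report only what shows in the picture. A call takes as long as a camera call.
- bot.outline_of(camera, target): "pixels" (420x560 bool, what is visible of it) and "xy" ([column, row] in pixels, amid what is visible of it).
Readings, each from a call of its own:
- bot.get_time_s(): time.
- bot.get_joint_positions(): joint angles.
- bot.get_qd(): joint speeds.
- bot.get_joint_torque(): joint torques, N m.
- bot.get_ee_pos(): TCP position.
- bot.get_tcp_rot(): TCP orientation.
- bot.get_force(): force on the tool from outside, world axes, zero at the start.
- bot.get_ft_torque(): the same for the moment, N m.
- bot.get_grip_width(): finger opening in m.
- bot.get_grip_force(): force on a finger pad.
Only numpy, scipy, OpenCV 4.12 (cv2) and the standard library are available. Lean on these libraries where they do the work, as an engineer would, in place of code of your own. Each camera call takes 0.05 s, during which the arm holds its last target. There are 200 camera calls.

TASK

Put the aluminium box away in its wooden bay: slide it in along the table from the open mouth so that its own front edge lifts the steel catch, press it gently against the sprung cork pad until the catch drops behind it, then let go. Do not bump or force the box against the bay, keep the gripper off the bay and the catch, and leave the ring, the brush and the toy car where they are.

Things in the scene. Friction and masses are not known exactly. Their poses are not given: they have to be found in the camera images.
- box: Closed aluminium box, loose, about 0.4 kg (25 % either way), 110 mm long (own x), 96 wide (own y), 42 high. Origin: centre of its underside. A dark seam and a small hinge on one long side mark its flap, which stays shut. Either end may go in first.
- box_grip (a point): Middle of the top of the beech grip bar on the box's lid, 66 mm above the underside. The bar is 50 mm long (box x), 14 wide (box y), 24 high, centred: grip it across y from above.
- bay: Fixed plywood bay on the table, no floor or roof: the box slides on the table. Origin on the table, on the centre line; x = the way in, z up. Two rails 34 mm high, 14 thick, inner faces 100 apart (y -50 and 50), from x = -75 to 140; before them the mouth flares to about 127 wide, beginning at x = -113. Over 16 N between box and bay (rails, catch, pad) is too hard.
- catch_usual (a point): Usual place of the catch's free end: x = 0, y = -41, z = 33 mm in the bay. Catch (0.06 kg): dark steel bar 10 mm wide at the y = -41 side only, hinged on a pin 60 mm above the table at x = -60 (its post, to 71 high, is outside the rail), sloping down inwards to the free end 26 to 33 above the table. It truly lies up to 10 mm further in or out along x, see pad_usual.
- pad_usual (a point): Usual place of the pad's face: x = 105, y = 0, z = 22 mm in the bay. Cork plate 76 mm wide, 8 to 36 high, on a spring along x: 0.9 N at first touch, then 0.9 N per mm, damped (2 N more at 10 mm/s), bottoming hard at 10 mm. Pad and catch share an end unit clamped at an unmeasured setting: both lie up to 10 mm further in or out than usual, by the same amount.
- catch (a joint): Angle of the catch, rad: 0 = hanging down on its stop; rises freely to 1.0. Lying on top of the box it reads about 0.28; once dropped behind the box, 0 again. For that the box must press the pad in 6 to 7 mm; on release the spring pushes it back 1 to 2 mm against the catch.
- ring: Pale teething ring lying flat, outer diameter 72, inner 44, 12 thick; origin at the centre of its underside. Bystander.
- brush: White plastic hairbrush lying bristles down, 167 mm long (x), 40 wide at the head, 22 high; origin on the table under its middle. Bystander.
- car: Beech toy car with turning wheels, 100 long (x) x 64 wide x 55 high; origin on the table under its middle. Bystander.

How it is judged:
On the way:
1. the box, low between the rails, has lifted the catch, which lies on it (value of joint catch above 0.2 rad and x of box in the frame of bay between -0.09 and 0.07 m and height (world z) of box below 0.01 m and angle between the x axis of box and the x axis of bay, either way round below 0.08 rad), for 0.2 s.
At the end, for the whole second after the job is handed in: The box stands on the table between the rails (within 8 mm of the centre line, square within 0.08 rad, not tilted over 0.06 rad), behind the catch, its centre 35 to 75 mm in from the bay's origin; the catch hangs down (below 0.06 rad); the box is at rest and released (value of joint catch below 0.06 rad and x of box in the frame of bay between 0.035 and 0.075 m and y of box in the frame of bay between -0.008 and 0.008 m and height (world z) of box below 0.005 m and angle between box's own z axis and vertical below 0.06 rad and angle between the x axis of box and the x axis of bay, either way round below 0.08 rad and linear speed of box below 0.02 m/s and contact force between the fingers and box below 0.1 N); the robot touches nothing.
It fails at once if the box is pressed against the bay (rails, catch or pad) with more than 16 N (contact force between box and bay above 16 N).
It fails at once if the robot itself touches the bay or the catch (contact force between any of the fingers, the arm and bay above 0.5 N).
It fails at once if a bystander is moved by more than 15 mm (distance of any of ring, brush, car from where it was at the start of the episode above 0.015 m).
It also fails if it takes over 64 s, if anything falls off the work surface, if the arm or the gripper's body presses on something with over 40 N, if the wrist force passes 120 N, or if a joint passes its speed limit or range.

## Working session

There is one attempt and no reset: what is moved stays moved. The work goes in short steps, each a Python script; the robot and the scene stay as the last script left them, time stands still between calls to the robot, and variables do not carry over. Pictures are saved under pics/ and viewed, at most 10 in all, crops included, and the job is handed in when it is done.

```bash
ls; mkdir -p pics; python3 - <<'E'
from station import bot
import cv2,numpy as np
ims=[]
for n in("scene","top"):
    im=bot.capture(n); cv2.imwrite(f"pics/{n}0.png",im[:,:,::-1]); c=bot.calibration(n)
    print(n,{k:(np.round(v,4).tolist()) for k,v in c.items()})
    for t in("box","box_grip","bay","catch","ring","brush","car","pad_usual"):
        try:
            for d in bot.outline_of(n,t)[:2]: print(t,round(d["p"],2),np.round(d["xy"]),d["pixels"].sum())
        except Exception as e: print(t,e)
print(bot.calibration("wrist"),bot.get_time_s())
E
```

```text
pics
scene {'fx': 534.7719, 'fy': 534.7719, 'cx': 279.3427, 'cy': 207.8296, 'extrinsics': [[-0.4881, -0.5968, 0.6368, 1.2047], [0.8727, -0.3228, 0.3664, 0.3546], [-0.0131, 0.7346, 0.6784, 0.7131], [0.0, 0.0, 0.0, 1.0]]}
box 0.73 [215. 144.] 2250
box_grip 0.94 [217. 144.] 2208
bay 0.57 [388. 262.] 7489
catch 0.83 [354. 232.] 334
ring 0.75 [128. 215.] 680
brush 0.67 [394. 329.] 1630
car 0.86 [255. 288.] 2170
car 0.52 [128. 226.] 763
pad_usual 0.59 [390. 265.] 7320
top {'fx': 470.3713, 'fy': 470.3713, 'cx': 281.9415, 'cy': 206.753, 'extrinsics': [[-0.0096, 0.9978, -0.0656, 0.5293], [-1.0, -0.0095, 0.001, 0.0102], [0.0004, 0.0656, 0.9978, 0.9224], [0.0, 0.0, 0.0, 1.0]]}
box 0.88 [417. 278.] 3375
box_grip 0.71 [415. 282.] 3367
bay 0.79 [161. 204.] 4337
catch 0.6 [214. 209.] 195
ring 0.79 [428. 138.] 702
brush 0.76 [149. 151.] 1104
car 0.8 [264. 123.] 1500
pad_usual 0.93 [161. 204.] 4304
{'fx': 343.0185914340048, 'fy': 343.0185914340048, 'cx': 283.1930796282648, 'cy': 213.51014015883212, 'T_tool_cam': array([[ 1.82900604e-04,  9.57349913e-01,  2.88930979e-01,
         7.32840422e-02],
       [ 9.99999847e-01, -3.25816347e-04,  4.46541509e-04,
         2.32961760e-04],
       [ 5.21634911e-04,  2.88930853e-01, -9.57349826e-01,
        -1.43191655e-01],
       [ 0.00000000e+00,  0.00000000e+00,  0.00000000e+00,
         1.00000000e+00]])} 0.9
```

```bash
python3 - <<'E'
import cv2
a=cv2.imread("pics/top0.png");b=cv2.imread("pics/scene0.png")
cv2.imwrite("pics/a.png",cv2.resize(a,(800,600),interpolation=2));cv2.imwrite("pics/b.png",cv2.resize(b,(800,600),interpolation=2))
E
```

```text
(no output)
```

View pics/a.png

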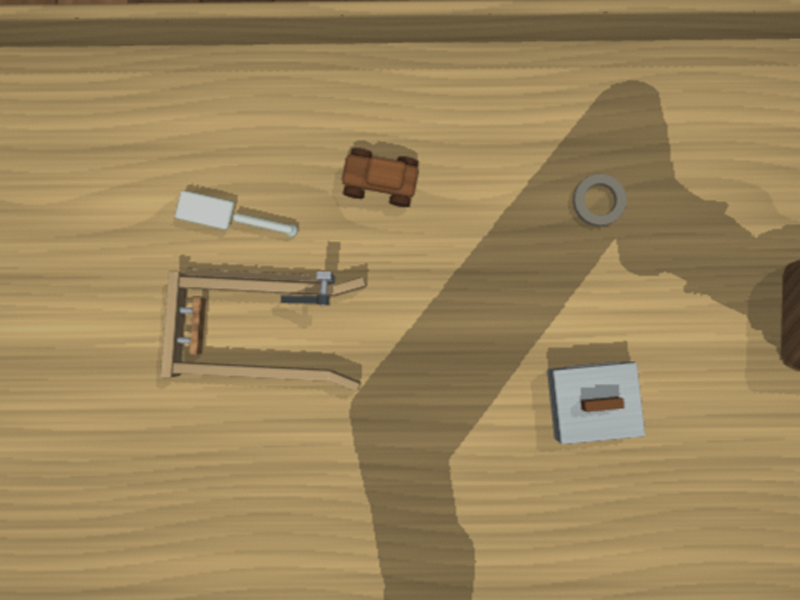

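View pics/b.png

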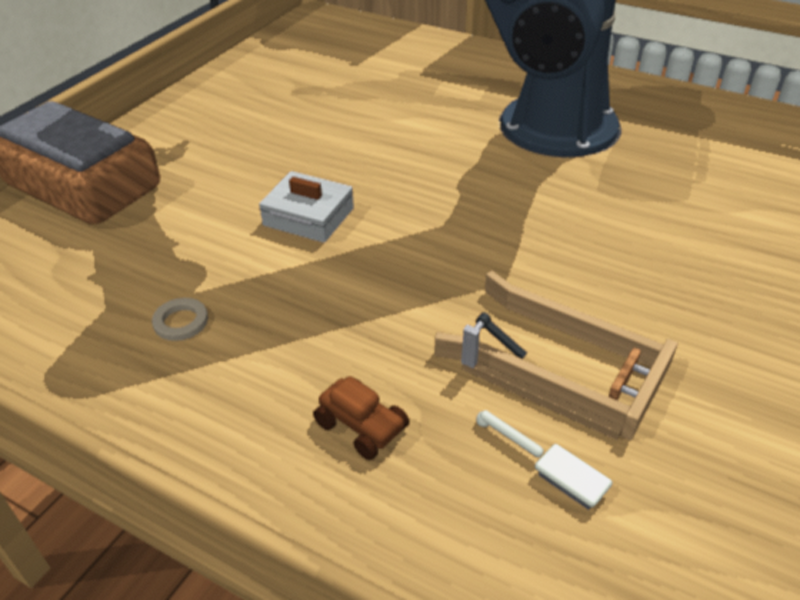

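Top view: the box is at (598,403) of the 800×600 image with the bar along image-horizontal. The bay mouth opens right at x≈365, the pad is at (196,325) and the catch at (305,298) on the upper rail. The car and brush lie above the bay, and the ring is at (600,200). The scene view agrees with this. Next I take close wrist views of the box and bay.

```bash
cat > h.py <<'E'
from station import bot
import cv2,numpy as np
def R(a): c,s=np.cos(a),np.sin(a); return np.array([[c,s,0],[s,-c,0],[0,0,-1.]])
def wristT():
    T=np.eye(4);T[:3,:3]=bot.get_tcp_rot();T[:3,3]=bot.get_ee_pos()
    return T@bot.calibration("wrist")["T_tool_cam"]
def cam(n): return bot.calibration(n), (wristT() if n=="wrist" else bot.calibration(n)["extrinsics"])
def ray(c,T,uv):
    uv=np.atleast_2d(uv).astype(float)
    d=np.c_[(uv[:,0]-c["cx"])/c["fx"],-(uv[:,1]-c["cy"])/c["fy"],-np.ones(len(uv))]
    return T[:3,3],d@T[:3,:3].T
def onz(c,T,uv,z):
    o,d=ray(c,T,uv); return o+d*((z-o[2])/d[:,2])[:,None]
def proj(c,T,P):
    p=(np.atleast_2d(P)-T[:3,3])@T[:3,:3]
    return np.c_[c["cx"]-c["fx"]*p[:,0]/p[:,2],c["cy"]+c["fy"]*p[:,1]/p[:,2]]
def tri(obs):
    A=np.zeros((3,3));b=np.zeros(3)
    for c,T,uv in obs:
        o,d=ray(c,T,uv);d=d[0]/np.linalg.norm(d[0]);M=np.eye(3)-np.outer(d,d);A+=M;b+=M@o
    return np.linalg.solve(A,b)
E
python3 - <<'E'
from h import *
c,T=cam("top")
s=.7
print("box",onz(c,T,[[598*s,403*s],[603*s,404*s]],.05))
P=onz(c,T,np.array([[178,284],[330,285],[180,370],[328,375],[200,325],[283,299]])*s,.034);print(P)
for a in(90,-90,100,80,-100,-80):
    r=[bot.ik(p,R(np.radians(a))) for p in([.335,-.25,.045],[.335,-.25,.17],[.42,0.02,.045],[.43,.22,.045],[.43,.22,.2])]
    print(a,[None if q is None else np.round(q,2).tolist() for q in r])
E
```

```text
box [[ 0.44537953 -0.24077662  0.05      ]
 [ 0.44404122 -0.24717803  0.05      ]]
[[0.60565684 0.30717643 0.034     ]
 [0.6024069  0.10561897 0.034     ]
 [0.49214424 0.30314102 0.034     ]
 [0.48374118 0.10853879 0.034     ]
 [0.55103743 0.27744909 0.034     ]
 [0.58439985 0.16790184 0.034     ]]
90 [[-0.91, 0.64, 2.09, -0.0, 0.41, -0.91], [-0.91, 0.36, 2.0, -0.0, 0.78, -0.91], [-0.22, 0.64, 2.08, -0.0, 0.42, -0.22], [0.24, 0.67, 1.93, -0.0, 0.55, 0.24], [0.24, 0.38, 1.82, -0.0, 0.94, 0.24]]
-90 [[-0.91, 0.64, 2.09, -0.0, 0.41, 2.23], [-0.91, 0.36, 2.0, -0.0, 0.78, 2.23], None, None, None]
100 [[-0.91, 0.64, 2.09, -0.0, 0.41, -1.08], [-0.91, 0.36, 2.0, -0.0, 0.78, -1.08], [-0.22, 0.64, 2.08, -0.0, 0.42, -0.39], [0.24, 0.67, 1.93, -0.0, 0.55, 0.07], [0.24, 0.38, 1.82, -0.0, 0.94, 0.07]]
80 [[-0.91, 0.64, 2.09, -0.0, 0.41, -0.74], [-0.91, 0.36, 2.0, -0.0, 0.78, -0.74], [-0.22, 0.64, 2.08, -0.0, 0.42, -0.05], [0.24, 0.67, 1.93, -0.0, 0.55, 0.42], [0.24, 0.38, 1.82, -0.0, 0.94, 0.42]]
-100 [[-0.91, 0.64, 2.09, -0.0, 0.41, 2.41], [-0.91, 0.36, 2.0, -0.0, 0.78, 2.41], None, [0.24, 0.67, 1.93, -0.0, 0.55, -2.73], [0.24, 0.38, 1.82, -0.0, 0.94, -2.73]]
-80 [[-0.91, 0.64, 2.09, -0.0, 0.41, 2.06], [-0.91, 0.36, 2.0, -0.0, 0.78, 2.06], [-0.22, 0.64, 2.08, -0.0, 0.42, 2.75], None, None]
```

```bash
cat > views.py <<'E'
from h import *
import pickle
D={}
a=np.pi/2
for k,p in dict(box1=[.465,-.27,.19],box2=[.425,-.23,.19],bay1=[.525,.06,.19],bay2=[.56,.16,.19]).items():
    bot.movep(p,R(a)); bot.hold(.3)
    c,T=cam("wrist"); im=bot.capture("wrist"); cv2.imwrite(f"pics/{k}.png",im[:,:,::-1])
    m={}
    for t in (("box","box_grip") if "box" in k else ("bay","catch","pad_usual")):
        r=bot.outline_of("wrist",t); m[t]=r[:2]
        for d in r[:2]: print(k,t,round(d["p"],2),np.round(d["xy"],1),d["pixels"].sum())
    D[k]=(c,T,im,m)
pickle.dump(D,open("D.pkl","wb")); print(bot.get_time_s())
for n in("box","bay"):
    cv2.imwrite(f"pics/{n}12.png",np.hstack([cv2.resize(D[n+i][2][:,:,::-1],(400,300),interpolation=3) for i in "12"]))
cv2.imwrite("pics/bay2v.png",cv2.resize(D["bay2"][2][:,:,::-1],(800,600),interpolation=2))
cv2.imwrite("pics/box1v.png",cv2.resize(D["box1"][2][:,:,::-1],(800,600),interpolation=2))
E
python3 views.py
```

```text
box1 box 0.97 [260.2 163.3] 14493
box1 box_grip 0.79 [262.1 158.8] 14598
box2 box 0.79 [305.7 204.3] 13382
box2 box_grip 0.68 [303.3 205.1] 13398
bay1 bay 0.7 [365.5  86.7] 10462
bay1 catch 0.9 [358.1 103.2] 1291
bay1 pad_usual 0.86 [364.1  90.8] 10901
bay2 bay 0.94 [323.5 102. ] 20646
bay2 catch 0.62 [312.9 222.8] 1061
bay2 catch 0.51 [324.6 106.2] 20192
bay2 pad_usual 0.69 [323.3 103.9] 20393
6.325
```

View pics/box12.png

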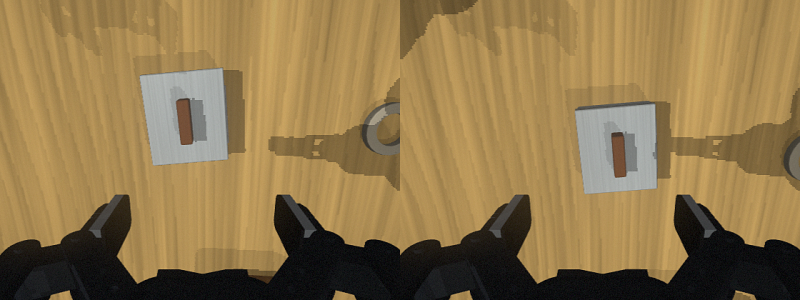

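View pics/bay12.png

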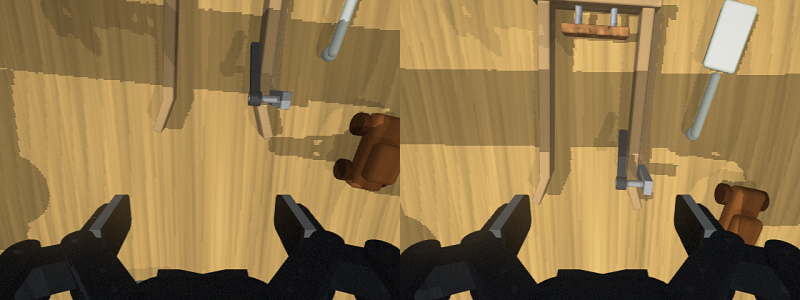

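View pics/bay2v.png

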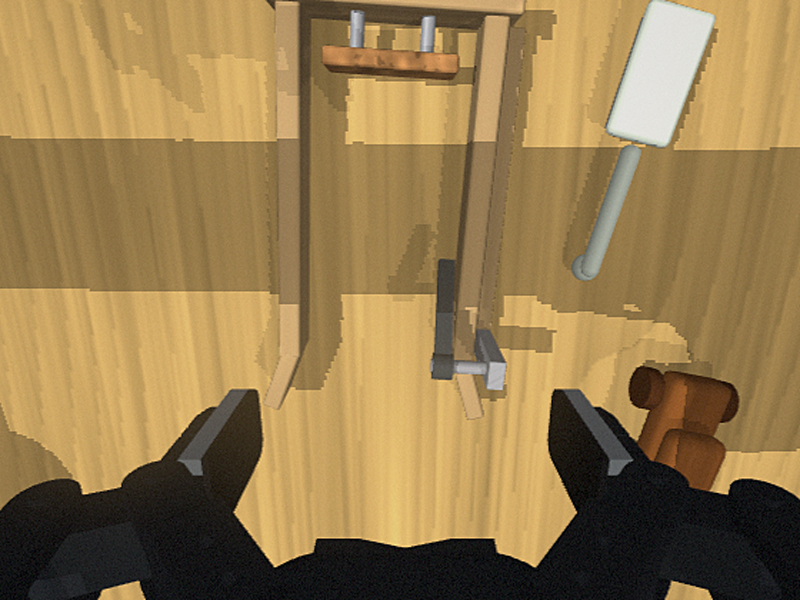

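The left panels show the box with bar ((185,120) and (618,155) in the tiled image). bay2v shows the rail inner faces at about x=305 and 465, the pad face at (390,70), and the catch from (440,370) to (447,260). Next I fit the known geometry to image edges in both views.

```bash
cat > fit.py <<'E'
from h import *
import pickle
from scipy.ndimage import map_coordinates
from scipy.optimize import minimize
def grads(im,s):
    g=cv2.GaussianBlur(im,(0,0),s).astype(float)
    gx=cv2.Sobel(g,-1,1,0).astype(float);gy=cv2.Sobel(g,-1,0,1).astype(float)
    return gx,gy
def score(V,lines,pose,dz=0,sig=1.5,detail=False):
    """lines: list of (p,q) 3D in object frame; V list of (c,T,gx,gy)"""
    x,y,a=pose;c_,s_=np.cos(a),np.sin(a);out=[]
    for (c,T,gx,gy) in V:
        for p,q in lines:
            t=np.linspace(.03,.97,60)[:,None];P=np.array(p)*(1-t)+np.array(q)*t
            W=np.c_[x+c_*P[:,0]-s_*P[:,1],y+s_*P[:,0]+c_*P[:,1],P[:,2]+dz]
            uv=proj(c,T,W);n=uv[-1]-uv[0];n=np.array([-n[1],n[0]])/np.linalg.norm(n)
            ok=(uv[:,0]>2)&(uv[:,0]<557)&(uv[:,1]>2)&(uv[:,1]<417)
            if ok.sum()<10: out.append(np.nan);continue
            g=sum(np.abs(n[0]*map_coordinates(gx[:,:,k],uv[ok].T[::-1],order=1)+n[1]*map_coordinates(gy[:,:,k],uv[ok].T[::-1],order=1)) for k in range(3))
            out.append(np.mean(np.minimum(g,250))*ok.mean())
    return out if detail else np.nansum(out)
def fit(views,lines,x0,z=True,spread=(.012,.012,.05)):
    p=np.array(list(x0)+[0.]);rng=np.random.default_rng(0)
    for s,m in((4,1),(2,.3),(1.,.1)):
        V=[(c,T,*grads(im,s)) for c,T,im in views]
        f=lambda q:-score(V,lines,q[:3],q[3] if z else 0)+ (q[3]/.006)**2*5
        c=[p]+[p+rng.uniform(-1,1,4)*np.array([*spread,.004*z])*m for _ in range(150)]
        c=sorted(c,key=f)[:5]
        rs=[minimize(f,q,method="Nelder-Mead",options=dict(initial_simplex=np.vstack([q]+[q+d for d in np.diag([.003,.003,.01,.002])]))) for q in c]
        p=min(rs,key=lambda r:r.fun).x
    return p,-f(p),score(V,lines,p[:3],p[3] if z else 0,detail=True)
def rect(lx,ly,z):
    k=[(lx,ly,z),(-lx,ly,z),(-lx,-ly,z),(lx,-ly,z)];return [(k[i],k[(i+1)%4]) for i in range(4)]
BOX=rect(.055,.048,.042)+rect(.025,.007,.066)
BAY=[]
for s in(1,-1):
    BAY+=[((-.075,s*.05,.034),(.14,s*.05,.034)),((-.075,s*.064,.034),(.14,s*.064,.034)),((-.113,s*.0635,.034),(-.075,s*.05,.034))]
BAY+=[((-.075,.05,0),(.14,.05,0)),((.14,-.05,.034),(.14,.05,.034))]
def overlay(c,T,im,lines,pose,dz=0,k=2,roi=None):
    o=cv2.resize(im[:,:,::-1],None,fx=k,fy=k,interpolation=cv2.INTER_CUBIC).copy();x,y,a=pose
    for p,q in lines:
        P=np.array([p,q],float);W=np.c_[x+np.cos(a)*P[:,0]-np.sin(a)*P[:,1],y+np.sin(a)*P[:,0]+np.cos(a)*P[:,1],P[:,2]+dz]
        u=(proj(c,T,W)*k+k/2-.5).round().astype(int);cv2.line(o,tuple(map(int,u[0])),tuple(map(int,u[1])),(0,0,255),1)
    return o
E
python3 - <<'E'
from fit import *
D=pickle.load(open("D.pkl","rb"))
for n,L,x0 in(("box",BOX,[.444,-.245,1.63]),("bay",BAY,[.545,.18,1.54])):
    for ks in("12","1","2"):
        p,f,d=fit([D[n+i][:3] for i in ks],L,x0); print(n,ks,np.round(p,4),round(f),np.round(d).tolist())
        if ks=="12": P=p;print(" xyz with z=0:",np.round(fit([D[n+i][:3] for i in ks],L,p[:3],z=False)[0],4))
    o=[overlay(*D[n+i][:3],L,P[:3],P[3],k=1.4) for i in "12"]
    if n=="box": ov=o[0][60:260,150:550]; ov=cv2.resize(ov,(400,200))
    else: b=overlay(*D["bay2"][:3],L,P[:3],P[3],k=2)[:590,300:800]
o=np.zeros((590,800,3),np.uint8);o[:,:500]=b;o[:200,500:]=cv2.resize(ov,(300,200));cv2.imwrite("pics/ov.png",o)
E
```

```text
box 12 [ 0.445  -0.2436  1.6547 -0.0018] 3834 [250.0, 250.0, 249.0, 247.0, 250.0, 250.0, 250.0, 249.0, 250.0, 250.0, 245.0, 250.0, 250.0, 250.0, 250.0, 95.0]
 xyz with z=0: [ 0.445  -0.2435  1.6542  0.    ]
box 1 [ 0.4449 -0.2437  1.6533 -0.0033] 1998 [250.0, 250.0, 250.0, 250.0, 250.0, 250.0, 250.0, 250.0]
box 2 [ 0.4447 -0.245   1.6466 -0.003 ] 1900 [250.0, 250.0, 250.0, 250.0, 250.0, 250.0, 250.0, 152.0]
bay 12 [ 0.545   0.183   1.5102 -0.0022] 2279 [105.0, 29.0, 250.0, 92.0, 62.0, 226.0, 126.0, nan, 242.0, 87.0, 250.0, 217.0, 180.0, 196.0, 217.0, nan]
 xyz with z=0: [0.5448 0.1825 1.5122 0.    ]
bay 1 [5.4450e-01 1.7980e-01 1.5081e+00 4.0000e-04] 939 [119.0, 32.0, 250.0, 106.0, 53.0, 247.0, 133.0, nan]
bay 2 [ 0.544   0.1713  1.506  -0.0035] 1436 [248.0, 110.0, 202.0, 186.0, 196.0, 83.0, 213.0, 200.0]
```

View pics/ov.png

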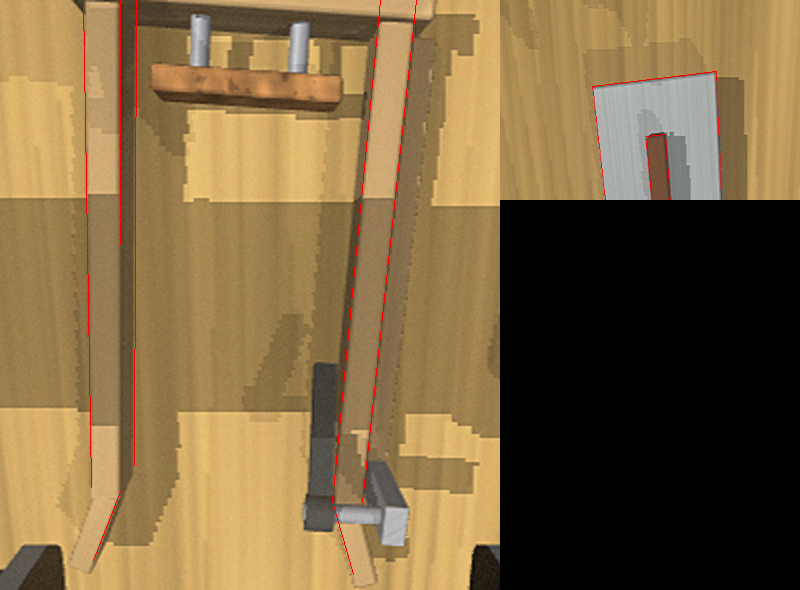

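The overlay lines sit on the rail and box edges. I refine the bay pose, find the pad/catch offset, then grasp the box and re-measure it in hand to remove the camera bias.

```bash
sed -i 's/np.minimum(g,250)/np.minimum(g,700)/' fit.py
cat > grasp.py <<'E'
from fit import *
D=pickle.load(open("D.pkl","rb"))
pb,_,_=fit([D["box1"][:3],D["box2"][:3]],BOX,[.445,-.2436,1.654],spread=(.004,.004,.02))
p,f,d=fit([D["bay1"][:3],D["bay2"][:3]],BAY,[.545,.183,1.510],spread=(.004,.006,.02))
print("box",np.round(pb,4),"bay",np.round(p,4),np.round(d))
c,T,im=D["bay2"][:3];V=[(c,T,*grads(im,1.2))]
ds=np.arange(-.014,.0141,.0005)
top=[score(V,[((.105+e,-.038,.036),(.105+e,.038,.036))],p[:3],p[3]) for e in ds]
bot_=[score(V,[((.105+e,-.038,.008),(.105+e,.038,.008))],p[:3],p[3]) for e in ds]
ca=[score(V,[((e,-.046,.033),(e,-.036,.033))],p[:3],p[3]) for e in ds]
for n,s in(("padtop",top),("padbot",bot_),("catch",ca)):
    i=np.argsort(s)[::-1][:6];print(n,[(round(ds[j]*1e3,1),round(s[j])) for j in i])
pickle.dump((pb,p),open("P.pkl","wb"))
Rb=R(pb[2])
bot.movep([pb[0],pb[1],.12],Rb)
print("guard",bot.move_straight([pb[0],pb[1],.0465],max_speed=.06,guard=6),bot.get_ee_pos())
bot.gripper_to(0.0); print("w",bot.get_grip_width(),bot.get_grip_force(),bot.get_force())
bot.move_straight([pb[0],pb[1],.0605],max_speed=.06); bot.hold(.3)
print("lifted",bot.get_grip_width(),np.round(bot.get_force(),2),np.round(bot.get_ft_torque(),3))
c,T=cam("wrist");im=bot.capture("wrist");q=bot.get_ee_pos();pickle.dump((c,T,im,q),open("held.pkl","wb"))
cv2.imwrite("pics/held.png",cv2.resize(im[:,:,::-1],(800,600),interpolation=2));print(bot.get_time_s(),q)
E
python3 grasp.py
```

```text
box [ 0.4447 -0.2448  1.655  -0.0041] bay [ 5.4470e-01  1.8230e-01  1.5101e+00 -4.0000e-04] [131.  33. 518. 102.  63. 417. 158.  nan 412.  55. 506. 244. 244. 190.
 256.  nan]
padtop [(np.float64(-7.0), 428), (np.float64(-11.5), 420), (np.float64(-7.5), 411), (np.float64(-11.0), 388), (np.float64(-12.0), 383), (np.float64(-6.5), 368)]
padbot [(np.float64(-7.5), 445), (np.float64(-2.5), 432), (np.float64(-3.0), 430), (np.float64(-7.0), 418), (np.float64(-8.0), 412), (np.float64(-2.0), 373)]
catch [(np.float64(-8.0), 281), (np.float64(-8.5), 253), (np.float64(-7.5), 251), (np.float64(-9.0), 203), (np.float64(-7.0), 199), (np.float64(-9.5), 133)]
guard False [ 0.444947   -0.24493751  0.04685457]
w 0.012743725173134568 59.41985607147217 [0.44215754 0.73186232 2.36006692]
lifted 0.012638468771246142 [ 0.4   0.21 -3.88] [ 0.012 -0.001 -0.003]
10.6667 [ 0.44458084 -0.2446588   0.06028196]
```

View pics/held.png

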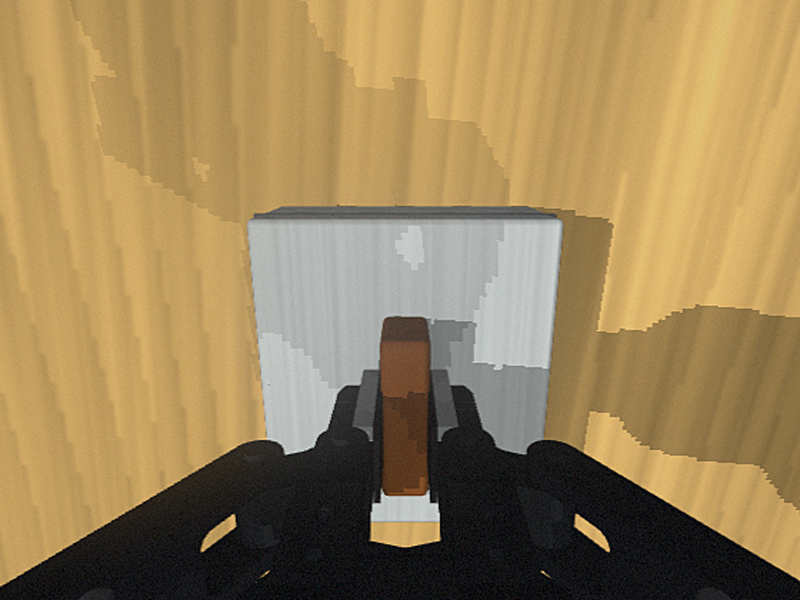

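Held view: the box is square in the grip, its front edge at row ~220 and sides at columns 248 and 562. The pad/catch offset is about −7.5 mm. Next is the camera bias from the held box.

```bash
cat > held.py <<'E'
from fit import *
def heldfit(c,T,im,q,yaw,lift):
    F=[((.055,-.048,.042),(.055,.048,.042)),((.02,.048,.042),(.055,.048,.042)),((.02,-.048,.042),(.055,-.048,.042)),
       ((.025,-.007,.066),(.025,.007,.066)),((.012,.007,.066),(.025,.007,.066)),((.012,-.007,.066),(.025,-.007,.066))]
    F=[(np.add(a,[0,0,lift]),np.add(b,[0,0,lift])) for a,b in F]
    r=[]
    for z in(True,False):
        p,f,d=fit([(c,T,im)],F,[q[0],q[1],yaw],z=z,spread=(.004,.004,.02))
        e=p[:2]-q[:2];cs,sn=np.cos(yaw),np.sin(yaw)
        r.append((p,np.array([cs*e[0]+sn*e[1],-sn*e[0]+cs*e[1]])));print(z,np.round(p,4),"along/lateral mm",np.round(r[-1][1]*1e3,2),"dyaw",round(p[2]-yaw,4),np.round(d))
    return r
E
python3 - <<'E'
from held import *
c,T,im,q=pickle.load(open("held.pkl","rb"));pb,p=pickle.load(open("P.pkl","rb"))
heldfit(c,T,im,q,pb[2],q[2]-.0469)
r=bot.get_tcp_rot();print(np.arctan2(r[1,0],r[0,0]))
# bay fits single views, z=0
D=pickle.load(open("D.pkl","rb"))
for ks in("12","1","2"):
  for z in(True,False):
    print(ks,z,np.round(fit([D["bay"+i][:3] for i in ks],BAY,p[:3],z=z,spread=(.003,.004,.01))[0],4))
E
```

```text
True [ 0.444  -0.2381  1.6651 -0.0027] along/lateral mm [ 6.62 -0.02] dyaw 0.0101 [  6. 245. 479. 632. 501. 344.]
False [ 0.4442 -0.244   1.6553 -0.    ] along/lateral mm [0.7 0.3] dyaw 0.0002 [519. 205. 252. 113. 486. 310.]
1.6550045749497786
12 True [ 5.4470e-01  1.8230e-01  1.5101e+00 -4.0000e-04]
12 False [0.5447 0.1822 1.5098 0.    ]
1 True [5.4480e-01 1.8110e-01 1.5076e+00 1.2000e-03]
1 False [ 0.5447  0.1815  1.509  -0.    ]
2 True [ 5.4480e-01  1.8330e-01  1.5111e+00 -6.0000e-04]
2 False [ 0.5448  0.1834  1.5111 -0.    ]
```

```bash
cat > ins.py <<'E'
from held import *
BX,BY,BA=.5449,.1823,1.510
def W(x,y=0,z=.0474): return [BX+np.cos(BA)*x-np.sin(BA)*y,BY+np.sin(BA)*x+np.cos(BA)*y,z]
def bayxy(p): e=np.array(p[:2])-[BX,BY];return np.array([np.cos(BA)*e[0]+np.sin(BA)*e[1],-np.sin(BA)*e[0]+np.cos(BA)*e[1]])
def bayF(): f=np.array(bot.get_force());g=bayxy(f[:2]+[BX,BY]);return np.round([g[0],g[1],f[2]],2)
def st(t=""): print(t,round(bot.get_time_s(),2),"xy mm",np.round(bayxy(bot.get_ee_pos())*1e3,2),"z",round(bot.get_ee_pos()[2],4),"F",bayF(),"M",np.round(bot.get_ft_torque(),2),"w",round(bot.get_grip_width(),4))
def snap(n):
    c,T=cam("wrist");im=bot.capture("wrist");pickle.dump((c,T,im,bot.get_ee_pos()),open(n+".pkl","wb"));cv2.imwrite(f"pics/{n}.png",cv2.resize(im[:,:,::-1],(800,600),interpolation=2))
E
python3 - <<'E'
from ins import *
q=bot.get_ee_pos()
bot.move_straight([q[0],q[1],.085],max_speed=.1)
bot.movep(W(-.2,0,.085),R(BA));st("over")
bot.move_straight(W(-.2),max_speed=.06);bot.hold(.2);st("low")
print(bot.move_straight(W(-.12),max_speed=.06,guard=3));st()
print(bot.move_straight(W(-.06),max_speed=.03,guard=3));bot.hold(.2);st()
snap("in1")
E
```

```text
over 12.03 xy mm [-2.0066e+02  1.5000e-01] z 0.0846 F [-0.61  0.05 -2.87] M [-0.01 -0.04 -0.  ] w 0.0129
low 13.0 xy mm [-1.9992e+02 -8.0000e-02] z 0.0473 F [-0.59  0.71 -3.67] M [-0.01 -0.01  0.01] w 0.0127
False
 14.48 xy mm [-1.2035e+02 -7.0000e-02] z 0.0474 F [ 0.17 -0.27 -4.08] M [ 0.01  0.02 -0.03] w 0.0128
False
 16.83 xy mm [-6.005e+01 -1.000e-02] z 0.0474 F [ 0.09  0.09 -3.86] M [ 0.06  0.05 -0.04] w 0.0129
```

View pics/in1.png

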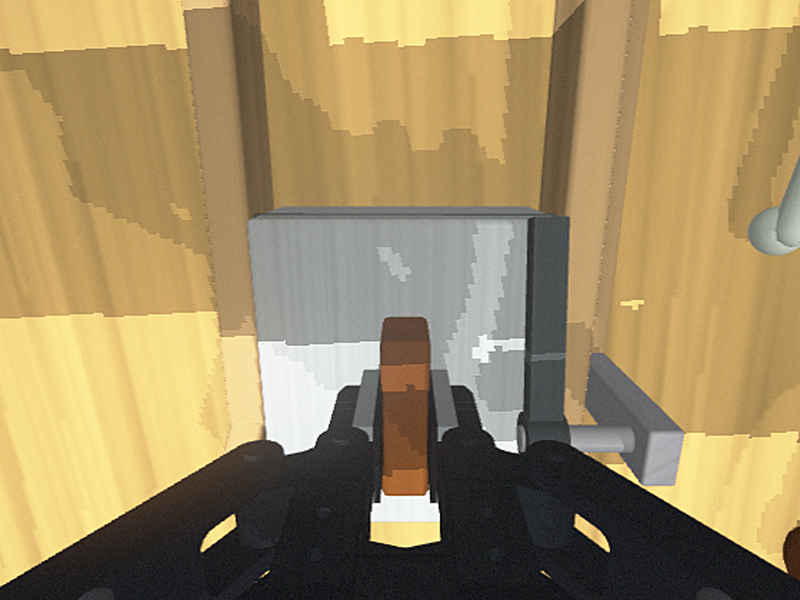

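The box is centred between the rails with negligible force, and the catch bar (columns 527–568) already lies on the lid. I continue in and then press the pad in small steps, watching force.

```bash
python3 - <<'E'
from ins import *
print(bot.move_straight(W(.034),max_speed=.035,guard=3));bot.hold(.3);st();f0=bayF()[0]
snap("in2")
for k in range(35,48):
    bot.move_straight(W(k/1000),max_speed=.005);bot.hold(.2);f=bayF();print(k,np.round(bayxy(bot.get_ee_pos())*1e3,2),f)
    if f[0]-f0<-5: break
snap("in3");st()
a,b=[cv2.imread(f"pics/{n}.png") for n in("in2","in3")]
cv2.imwrite("pics/in23.png",np.hstack([a[:520,170:570],b[:520,170:570]]))
E
```

```text
False
 20.02 xy mm [3.395e+01 1.000e-02] z 0.0474 F [-0.08  0.13 -3.37] M [-0.05  0.03  0.  ] w 0.0127
35 [ 3.505e+01 -1.000e-02] [-0.01 -0.5  -4.  ]
36 [36.03  0.  ] [-0.17  0.08 -3.84]
37 [3.703e+01 1.000e-02] [ 1.03  0.54 -4.45]
38 [ 3.804e+01 -1.000e-02] [ 0.46  0.41 -3.33]
39 [ 3.903e+01 -1.000e-02] [ 0.2  -0.04 -3.08]
40 [4.002e+01 1.000e-02] [-0.81  1.18 -3.59]
41 [ 4.103e+01 -1.000e-02] [-0.31  0.11 -3.75]
42 [4.189e+01 2.000e-02] [-2.    1.   -3.16]
43 [4.296e+01 3.000e-02] [-2.42  0.09 -3.39]
44 [43.97  0.07] [-3.55 -0.66 -1.99]
45 [4.498e+01 2.000e-02] [-4.67  0.06 -2.23]
46 [4.584e+01 4.000e-02] [-5.14  0.81 -2.15]
 26.72 xy mm [4.584e+01 3.000e-02] z 0.0474 F [-5.59  0.5  -0.9 ] M [-0.91  0.09 -0.06] w 0.013
```

View pics/in23.png

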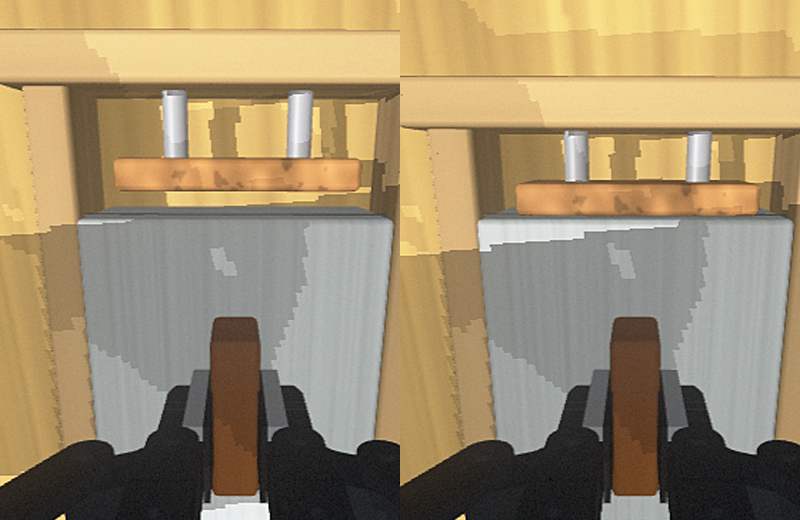

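The pad touched at x≈41.2, and its spring slope matches 0.9 N/mm. I press to about 7 mm and check the catch in the scene camera.

```bash
python3 - <<'E'
from ins import *
def sc(n):
    im=bot.capture("scene");r=bot.outline_of("scene","catch");print(n,[(round(d["p"],2),np.round(d["xy"],1),d["pixels"].sum()) for d in r[:2]]);return im
A=sc("before")
for k in(47,47.7,48.2,48.6):
    bot.move_straight(W(k/1000),max_speed=.004);bot.hold(.25);print(k,np.round(bayxy(bot.get_ee_pos())*1e3,2),bayF())
    B=sc("p")
crop=lambda m:cv2.resize(m[195:285,300:400,::-1],(400,360),interpolation=2)
cv2.imwrite("pics/sc.png",np.hstack([crop(A),crop(B)]));st()
E
```

```text
before [(0.83, array([355.5, 232.6]), np.int64(316))]
47 [4.664e+01 1.000e-02] [-5.63 -0.03 -2.19]
p [(0.89, array([352.4, 230. ]), np.int64(310))]
47.7 [4.719e+01 1.000e-02] [-6.11 -0.21 -0.27]
p [(0.65, array([357.4, 233.1]), np.int64(266))]
48.2 [4.757e+01 2.000e-02] [-6.5   0.48 -1.17]
p [(0.83, array([354.4, 232.5]), np.int64(329)), (0.48, array([413.2, 249.3]), np.int64(2517))]
48.6 [4.787e+01 3.000e-02] [-6.48 -0.84 -2.08]
p [(0.86, array([355.2, 231.3]), np.int64(338))]
 29.47 xy mm [4.787e+01 3.000e-02] z 0.0475 F [-6.13 -0.13 -1.61] M [-1.14  0.04 -0.09] w 0.0128
```

View pics/sc.png

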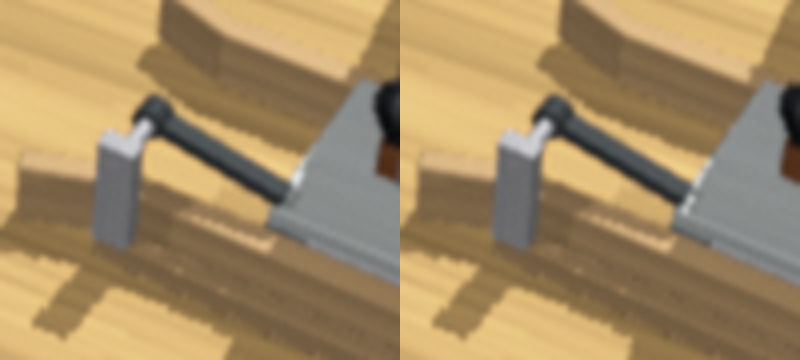

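The catch slope (~0.65 against 0.88 when hanging) shows it is still on the box's rear edge. I press a little further in small steps and stop when the image at the catch changes.

```bash
python3 - <<'E'
from ins import *
def g():
    m=bot.capture("scene");return m,cv2.cvtColor(m[220:250,336:376],cv2.COLOR_RGB2GRAY).astype(float)
A,a=g()
for k in np.arange(48.9,51.3,.3):
    bot.move_straight(W(k/1000),max_speed=.003);bot.hold(.3);F=np.mean([bayF() for _ in range(5)],0);B,b=g();d=np.abs(b-a).mean();a=b
    print(round(k,1),np.round(bayxy(bot.get_ee_pos())*1e3,2),np.round(F,2),"diff",round(d,2))
    if F[0]<-9 or d>7: break
crop=lambda m:cv2.resize(m[195:285,300:400,::-1],(400,360),interpolation=2)
cv2.imwrite("pics/sc2.png",np.hstack([crop(A),crop(B)]));st();snap("in4")
E
```

```text
48.9 [4.813e+01 2.000e-02] [-7.01  0.29 -1.5 ] diff 1.0
49.2 [ 4.837e+01 -2.000e-02] [-6.66 -0.07 -0.98] diff 0.82
49.5 [4.86e+01 1.00e-02] [-6.75  0.32 -0.71] diff 0.91
49.8 [4.883e+01 3.000e-02] [-7.21 -0.24 -1.35] diff 0.85
50.1 [4.907e+01 2.000e-02] [-7.98 -0.14 -0.93] diff 0.88
50.4 [4.931e+01 1.000e-02] [-7.87 -0.06 -0.4 ] diff 0.83
50.7 [4.953e+01 1.000e-02] [-7.88 -0.3  -0.24] diff 0.85
51.0 [ 4.979e+01 -2.000e-02] [-8.8  -0.18 -0.18] diff 0.84
 34.32 xy mm [ 4.979e+01 -2.000e-02] z 0.0475 F [-8.91 -0.18 -1.37] M [-1.39  0.07 -0.06] w 0.0131
```

```bash
python3 - <<'E'
from ins import *
c=bot.calibration("scene");T=c["extrinsics"];d=-.0075
def tipuv(th,r=.0665):
    a0=np.arctan2(-.029,.06);a=a0+th
    return proj(c,T,[W(-.06+d,-.041,.06),W(-.06+d+r*np.cos(a),-.041,.06+r*np.sin(a))])
for th in(0,.1,.2,.28,.35): u=tipuv(th);print(th,np.round(u.ravel(),1),"slope",round((u[1,1]-u[0,1])/(u[1,0]-u[0,0]),3))
def an(img,n):
    g=cv2.cvtColor(img,cv2.COLOR_BGR2GRAY)
    roi=g[215:260,330:372].astype(int);ys,xs=np.nonzero((roi<85)&(np.ptp(img[215:260,330:372].astype(int),axis=2)<40))
    l,lab,stt,cen=cv2.connectedComponentsWithStats(((roi<85)&(np.ptp(img[215:260,330:372].astype(int),axis=2)<40)).astype(np.uint8))
    i=1+np.argmax(stt[1:,4]);ys,xs=np.nonzero(lab==i);p=np.c_[xs,ys].astype(np.float32)
    v=cv2.fitLine(p,cv2.DIST_HUBER,0,.01,.01).ravel();print(n,len(p),"slope",round(float(v[1]/v[0]),3),"x",xs.min()+330,xs.max()+330,"y",ys.min()+215,ys.max()+215)
an(cv2.imread("pics/scene0.png"),"start")
for f in("sc","sc2"):
    s=cv2.imread(f"pics/{f}.png")
    for i in(0,1):
        im=np.zeros((420,560,3),np.uint8)+200;im[195:285,300:400]=cv2.resize(s[:,400*i:400*i+400],(100,90),interpolation=cv2.INTER_AREA);an(im,f+str(i))
# box & bay seen by wrist in in3/in4: pad and back plate edges along centre column, box front edge
for n in("in2","in3","in4"):
    cc,TT,im,q=pickle.load(open(n+".pkl","rb"))
    g=cv2.GaussianBlur(cv2.cvtColor(im,7),(0,0),1)[:,255:275].mean(1);e=np.gradient(g);i=[k for k in range(5,235) if abs(e[k])>4 and abs(e[k])==abs(e[max(0,k-3):k+4]).max()]
    print(n,np.round(bayxy(q)*1e3,1),[(k,round(e[k],1)) for k in i], "rail-top plane x mm",np.round([bayxy(onz(cc,TT,[[265,k]],.036)[0])[0]*1e3 for k in i],1))
E
```

```text
0 [337.7 225.  367.4 249.8] slope 0.836
0.1 [337.7 225.  369.1 248. ] slope 0.732
0.2 [337.7 225.  370.5 245.9] slope 0.636
0.28 [337.7 225.  371.4 244. ] slope 0.565
0.35 [337.7 225.  372.  242.3] slope 0.504
start 247 slope 0.934 x 333 367 y 219 250
sc0 182 slope 0.666 x 334 370 y 220 245
sc1 186 slope 0.662 x 334 370 y 220 245
sc20 186 slope 0.665 x 334 370 y 220 245
sc21 186 slope 0.657 x 334 371 y 220 245
in2 [34.  0.] [(23, np.float64(9.3)), (57, np.float64(-26.9)), (69, np.float64(26.2)), (76, np.float64(-5.2)), (83, np.float64(-4.4)), (109, np.float64(-14.4)), (134, np.float64(33.0)), (144, np.float64(-30.4)), (153, np.float64(10.2)), (222, np.float64(-8.4))] rail-top plane x mm [140.8 128.2 123.6 120.9 118.2 107.7  97.1  92.8  88.8  56.4]
in3 [45.8  0. ] [(24, np.float64(-5.2)), (52, np.float64(-12.5)), (89, np.float64(-27.7)), (94, np.float64(20.2)), (107, np.float64(-4.8)), (125, np.float64(-29.9)), (153, np.float64(25.8)), (161, np.float64(-27.2)), (222, np.float64(-7.8))] rail-top plane x mm [152.4 142.  127.7 125.7 120.4 112.9 100.7  97.2  68.3]
in4 [49.8  0. ] [(33, np.float64(-5.2)), (63, np.float64(-13.8)), (99, np.float64(-27.4)), (114, np.float64(-4.7)), (125, np.float64(-28.2)), (153, np.float64(24.7)), (165, np.float64(-25.2)), (222, np.float64(-7.6))] rail-top plane x mm [153.  141.8 127.6 121.4 116.8 104.7  99.3  72.2]
```

The picture quota is used, so I continue numerically. The pad is compressed ~9 mm yet the catch is still up, which suggests the box's rear is pitched up. I check tilt, back off slightly, and press the box flat by lowering.

```bash
cat >> ins.py <<'E'
def slope():
    img=bot.capture("scene")[215:260,330:376,::-1];m=((cv2.cvtColor(img,6).astype(int)<85)&(np.ptp(img.astype(int),axis=2)<40)).astype(np.uint8)
    l,lab,s,_=cv2.connectedComponentsWithStats(m);i=1+np.argmax(s[1:,4]);ys,xs=np.nonzero(lab==i)
    v=cv2.fitLine(np.c_[xs,ys].astype(np.float32),cv2.DIST_HUBER,0,.01,.01).ravel();return round(float(v[1]/v[0]),3),len(xs),xs.max()+330,ys.max()+215
def F5(): return np.round(np.mean([bayF() for _ in range(5)],0),2)
E
python3 - <<'E'
from ins import *
print(np.round(bot.get_tcp_rot()[:,2],4))
bot.move_straight(W(.0497,0,.0474),max_speed=.006);bot.hold(.2);print(F5(),slope())
for z in(.0466,.0460,.0454,.0448):
    bot.move_straight(W(.0497,0,z),max_speed=.006);bot.hold(.3);s=slope();print(z,np.round(bot.get_ee_pos(),4)[2],np.round(bayxy(bot.get_ee_pos())*1e3,2),F5(),s,np.round(bot.get_tcp_rot()[:,2],4))
    if s[0]>.78 or F5()[2]>8: break
st()
E
```

```text
[-6.0e-04 -1.9e-03 -1.0e+00]
[-7.62  0.05 -0.26] (0.666, 181, np.int64(370), np.int64(245))
0.0466 0.0469 [ 4.883e+01 -3.000e-02] [-7.25  0.38  1.11] (0.665, 184, np.int64(370), np.int64(245)) [-3.0e-04 -1.3e-03 -1.0e+00]
0.046 0.0467 [48.8  -0.05] [-8.18  0.74  3.16] (0.671, 186, np.int64(370), np.int64(245)) [-2.0e-04 -1.3e-03 -1.0e+00]
0.0454 0.0467 [ 4.883e+01 -4.000e-02] [-7.87  2.33  7.01] (0.673, 187, np.int64(370), np.int64(245)) [-0.     -0.0013 -1.    ]
0.0448 0.0467 [ 4.881e+01 -4.000e-02] [-8.52  1.98 11.03] (0.667, 190, np.int64(370), np.int64(245)) [ 1.0e-04 -1.4e-03 -1.0e+00]
 37.42 xy mm [ 4.881e+01 -4.000e-02] z 0.0467 F [-8.52  1.98 11.03] M [-1.32  0.57 -0.04] w 0.0128
```

```bash
python3 - <<'E'
from ins import *
bot.move_straight(W(.0497,0,.0464),max_speed=.006);bot.hold(.2);print(F5(),slope())
for k in np.arange(50.2,52.5,.25):
    bot.move_straight(W(k/1000,0,.0464),max_speed=.003);bot.hold(.15);s=slope();F=F5();print(round(k,2),np.round(bayxy(bot.get_ee_pos())*1e3,2),F,s)
    if s[0]>.76 or F[0]<-11: break
snap("in5");st()
for n in("in4","in5"):
    cc,TT,im,q=pickle.load(open(n+".pkl","rb"))
    g=cv2.GaussianBlur(cv2.cvtColor(im,7),(0,0),1)[:,255:275].mean(1);e=np.gradient(g);i=[k for k in range(20,170) if abs(e[k])>12 and abs(e[k])==abs(e[max(0,k-3):k+4]).max()]
    print(n,i,np.round([bayxy(onz(cc,TT,[[265,k]],.036)[0])[0]*1e3 for k in i],1))
E
```

```text
[-7.29  0.06  0.18] (0.674, 186, np.int64(370), np.int64(245))
50.2 [49.17 -0.05] [-7.48 -0.51  1.37] (0.668, 187, np.int64(371), np.int64(245))
50.45 [ 4.933e+01 -2.000e-02] [-7.95 -0.43  1.92] (0.67, 188, np.int64(371), np.int64(245))
50.7 [49.55 -0.06] [-7.61  0.22  1.17] (0.667, 190, np.int64(370), np.int64(245))
50.95 [ 4.976e+01 -1.000e-02] [-8.84  1.07  1.31] (0.667, 187, np.int64(370), np.int64(245))
51.2 [ 5.002e+01 -3.000e-02] [-9.4   0.89  1.8 ] (0.94, 233, np.int64(367), np.int64(250))
 40.45 xy mm [ 5.001e+01 -4.000e-02] z 0.0468 F [-8.97  0.74  1.74] M [-1.34  0.23 -0.03] w 0.0128
in4 [63, 99, 125, 153, 165] [141.8 127.6 116.8 104.7  99.3]
in5 [63, 99, 103, 125, 153, 166] [141.9 127.8 126.2 117.  105.   99.2]
```

The catch dropped: slope 0.94, matching its hanging value. I ease the box back gently against the catch, then release.

```bash
python3 - <<'E'
from ins import *
for k in np.arange(50.6,45,-.6):
    bot.move_straight(W(k/1000,0,.0466),max_speed=.006);bot.hold(.1);F=F5();print(round(k,2),np.round(bayxy(bot.get_ee_pos())*1e3,2),F)
    if F[0]>-1: break
print(slope())
bot.gripper_to(.032);bot.hold(.3);st("open");print(slope())
p=bot.get_ee_pos()
bot.move_straight([p[0],p[1],.10],max_speed=.06);bot.move_straight([p[0],p[1],.20],max_speed=.15);bot.hold(.4);st("up");print(slope())
c,T=cam("wrist");im=bot.capture("wrist")
r,f,d=fit([(c,T,im)],BOX[:4]+BOX[4:6],[*W(.047)[:2],BA],z=False,spread=(.006,.006,.02));print("box in bay mm",np.round(bayxy(r)*1e3,1),"yaw",round(r[2]-BA,4),np.round(d))
E
```

```text
50.6 [ 4.952e+01 -3.000e-02] [-8.41  0.67 -0.31]
50.0 [ 4.906e+01 -3.000e-02] [-8.02 -0.51 -0.15]
49.4 [ 4.859e+01 -2.000e-02] [-6.51  0.07  0.72]
48.8 [ 4.813e+01 -3.000e-02] [-6.76  0.95 -0.23]
48.2 [ 4.763e+01 -4.000e-02] [-5.75  0.13 -0.34]
47.6 [ 4.721e+01 -1.000e-02] [-5.23  0.22 -0.58]
47.0 [ 4.67e+01 -2.00e-02] [-4.53  0.67 -0.77]
46.4 [ 4.628e+01 -3.000e-02] [-6.12  0.3   0.1 ]
45.8 [ 4.602e+01 -2.000e-02] [-3.17  0.01  1.3 ]
45.2 [45.83 -0.07] [0.87 1.26 1.04]
(0.948, 232, np.int64(366), np.int64(250))
open 44.63 xy mm [45.19 -0.08] z 0.0466 F [ 0.13  0.15 -0.29] M [-0.04  0.01  0.02] w 0.032
(0.95, 233, np.int64(366), np.int64(250))
up 46.94 xy mm [45.13  0.13] z 0.1995 F [-0.15 -0.3   0.22] M [-0.02 -0.01  0.02] w 0.0321
(0.936, 245, np.int64(367), np.int64(251))
box in bay mm [46.5  0.2] yaw -0.001 [308. 294. 405. 669. 489. 527.]
```

The box is at x = 46.5 mm, y = 0.2 mm and square in the bay. The catch is down and the gripper is clear, so I hand it in.

```bash
python3 -c "
from station import bot
print(bot.sign_off(),bot.get_time_s())"
```

```text
the job is handed in; nothing more can be done
the job is handed in; nothing more can be done
```

The box is in the bay (x ≈ 46.5 mm, y ≈ 0.2 mm, square) with the catch down behind it and the gripper clear; I handed it in at about 47 s, after pressing the pad ~9 mm rather than the stated 6–7 before the catch dropped (about 9.4 N peak on the tool); the sign-off call returned no verdict.

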